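# Check the platen gap of a blister sealing press with a taper gauge

### The arm

A 6-joint arm with a two-finger parallel gripper is mounted at the origin on a cart in front of the work surface, level with it; the furniture and walls round the work are solid. World frame = base frame: x ahead of the robot, y to its left, z up, the work surface at z = 0. Lengths are in m, angles in degrees, forces in N, time in s.
With the tool pointing down it reaches from about 0.25 to 0.725 m from the base axis. Payload 4 kg.
Tool frame: the origin (TCP) lies midway between the tips of the shut fingers; the grasp point (between the pads) lies 19 mm behind it (manip.hold_point_z is the distance from the TCP to the grasp point, in m); z points along the fingers, y is the line along which they close (so a half turn about z gives the same grasp; the last joint's range is limited). The gripper opens to 85 mm and grips with 20 to 120 N. Pads are 22 mm wide; open, the fingers measure 114 mm over their backs; the gripper's body (76 mm by 85 mm) begins 54 mm behind the grasp point. The pads swing forward as they close: fully open they stand 13 mm farther back than shut.
Start: joints at [-71.734, 13.785, 0.286, 76.501, 0, 90], TCP at [0.157, -0.475, 0.192] pointing down, gripper open.
Joint ranges: [-155.79, 155.79], [-60.16, 107.12], [-62.33, 73.08], [-114, 123.19], [-81.49, 82.49], [-180, 180]. Speed limits (degrees/s): [159.86, 159.86, 180, 180, 180, 180].

### API

Orientations are given as [roll, pitch, yaw] about the fixed x, y, z axes, in that order (R = Rz(yaw) Ry(pitch) Rx(roll)).
In Python, from cell import manip gives the robot as it stands.
- The arm moves only by the shell command python3 -m crank 'ROWS'. ROWS is JSON, a list that holds one entry, the list of rows, each a list of 7 numbers: the turn, a rotation vector about the tool's x, y, z as a fraction of full scale, then the shift along the tool's x, y, z as a fraction of full scale, then the finger opening in mm, from 0 to 85.4. A call has 1 to 12 rows; each row shifts and turns the commanded pose from where the row before left it, along the tool's axes as they then stand; what a row does not reach is not made up. Full scale, the value 1, is 0.04 m for a shift and 0.1 rad for a turn. A row lasts 1/12 s, in which the tool goes at most 41.7 mm and 7.16 degrees, less where a joint would pass 70% of its speed; a pose out of reach is approached as far as the arm can. A call with a number of a shift or a turn outside -1 to 1 is refused whole. A call with a gripper value outside its range is refused whole. The fingers move at their own pace and stop on an object; the grip force is fixed at half the most. Time passes only in rows, so rows that do not move let the fingers close. It gives the time, the measured TCP pose, the force, the opening and the grip force at its end, in the units of the state.
- manip.read_state(): the state, without advancing time (a new reading comes with each control period).
- manip.grab_frame(name): name is "scene" or "top" or "wrist"; returns a dict with "img" (480x640x3 uint8, blue, green, red), "fx", "fy", "cx", "cy" (pixels), "R" (3x3) and "t" (3): a world point X has camera coordinates R X + t. Camera axes: x right, y down, z forward; pixel columns grow to the right and rows downward; lengths in m; the calibration is good to about 2 mm. The wrist camera is an equidistant fisheye: a pixel r from the principal point sees the ray r / f radians off the axis. A picture is of the moment at which its call begins. There is no depth.
- manip.hand_in(): hands the job in; it is judged then, once.
The state is a dict: "clock": time; "joint_positions": joint angles; "joint_velocities": joint speeds; "tau": joint torques, N m; "eef_pos": TCP position; "orientation": TCP orientation; "wrist_force": force on the tool from outside, world axes, zero at the start; "wrist_torque": the same for the moment, N m; "grip_width": finger opening in m; "grasp_force": force on a finger pad.
Only numpy, scipy, OpenCV 4.12 (cv2) and the standard library are available. Lean on these libraries where they do the work, as an engineer would, in place of code of your own. Each camera call takes 0.05 s, during which the arm holds its last target. There are 200 camera calls.

### The job

Pick up the orange-handled taper gauge and check the gap of the blister sealing press: slide its steel blade, tip first, lying level on the lower platen, through the guide channel and straight in under the upper platen until it drags snugly between the two platens. Stop as soon as it is snug, without forcing it on and jacking the upper platen up, and leave the bottle, vial and tin alone. Finish while still holding the gauge by its handle, level and at that snug depth.

Things in the scene. Friction and masses are not known exactly. Their poses are not given: they have to be found in the camera images.
- gauge_grip (a point): centre of the taper gauge's handle, an orange block 80 x 20 x 30 mm (along its x, y, z) lying on the counter on its underside, 15 mm below this point; grip it across its 20 mm width. +x points along the steel blade to its tip, z up. The blade's flat, level underside lies 5 mm below this point
- gauge_tip (a point): middle of the lower edge of the blade's tip: 150 mm ahead (+x) of gauge_grip and 5 mm below it, same axes. The blade is 18 mm wide and runs back 110 mm to the handle; 3 mm thick at the tip, it thickens evenly to 9.3 mm at 70 mm behind the tip (its top face slopes), then stays 9.3 mm
- gauge: the whole taper gauge (orange handle, steel blade, 190 mm long, about 0.12 kg); origin at the centre of the handle's underside, axes as gauge_grip; blade underside 10 mm above the handle's underside
- press: blue-based table press, fixed, 140 x 180 mm, about 110 mm high; origin on its underside, 60 mm behind the base's front edge, midway across; +x points from its open front into the gap, z up. Its lower platen (aluminium, 120 mm wide, level, top face 35 mm above the counter) projects 27 mm in front of the upper platen as a ledge. Two columns carry the head
- press_mouth (a point): on the lower platen's top face, midway, straight below the upper platen's front edge; 30 mm before (-x) the press origin, 35 mm above the counter; axes as the press. Two black guide cheeks 10 mm high leave a channel 32 mm wide along x, centred on this point's y, from 25 to 11 mm before it. The blade slides along +x through here
- head: the grey head on two columns with black nuts; it carries the sprung upper platen (steel plate 80 x 110 x 13 mm). Its height is set anew each time, so the gap between the platens is 5.5 to 7.5 mm and the blade meets the upper platen when its tip is about 28 to 50 mm past the front edge
- head_lip (a point): middle of the lower front edge of the upper platen (at rest); the gap is its height above press_mouth. An upturned lead-in lip reaches 9 mm further forward and 6 mm up
- platen (a joint): how far the upper platen is lifted off its stop, m; 0 = at rest. It rests with about 3 N and its springs add 6 N per mm of lift; travel 6 mm. As it takes hold of the blade, the drag along the blade rises within some 4 mm to about 4 to 7 N, then by about 1 N per mm of further travel (lifting it 0.09 mm per mm); more than 1 mm of lift is forced
- white_bottle: white pill bottle with a blue cap, 52 x 52 x 85 mm, standing on the counter; origin under its centre; leave it alone
- amber_vial: amber vial with a white cap, 50 x 50 x 88 mm, standing on the counter; origin under its centre; leave it alone
- tin: flat grey-white round tin, 52 mm across and 20 mm high, on the counter; origin under its centre; leave it alone

How it is judged:
By the outcome, as a careful person would: the job done as asked, in the order asked, and still so for the second after the job is handed in, while the arm keeps its last pose, push and grip.
It also fails if it takes over 45 s, if anything falls off the work surface, if the arm or the gripper's body presses on something with over 40 N, if the wrist force passes 120 N, or if a joint passes its speed limit or range.

## Working session

There is one attempt and no reset: what is moved stays moved. The work goes in short steps, Python scripts to look and compute and a shell command to move; the robot and the scene stay as the last step left them, time stands still between calls to the robot, and variables do not carry over. Pictures are saved under pics/ and viewed, at most 10 in all, crops included, and the job is handed in when it is done.

```bash
ls; mkdir -p pics
cat > h.py <<'E'
import cv2,numpy as np
from cell import manip
def ray(f,u,v):
    R=np.array(f["R"]);t=np.array(f["t"]);c=-R.T@t
    d=R.T@np.array([(u-f["cx"])/f["fx"],(v-f["cy"])/f["fy"],1.]);return c,d
def plane(f,u,v,z):
    c,d=ray(f,u,v);return c+d*(z-c[2])/d[2]
def proj(f,X):
    p=np.array(f["R"])@np.array(X)+np.array(f["t"]);return p[0]/p[2]*f["fx"]+f["cx"],p[1]/p[2]*f["fy"]+f["cy"]
E
python3 - <<'E'
from h import *
for n in("scene","top"):
    f=manip.grab_frame(n);cv2.imwrite(f"pics/{n}0.png",f["img"]);print(n,f["fx"],-np.array(f["R"]).T@np.array(f["t"]))
print(manip.read_state())
E
```

```text
pics
scene 445.20238472866777 [0.03364948 0.58467968 0.84024928]
top 542.2292570169236 [ 0.26123794 -0.03529418  1.09935742]
{'clock': 0.1, 'joint_positions': array([-7.17346608e+01,  1.38256900e+01,  2.21821603e-01,  7.65020484e+01,
       -5.70295953e-04,  9.00005802e+01]), 'joint_velocities': array([ 0.00944033,  0.01368791,  0.20503261, -0.0098329 , -0.0465834 ,
        0.04423105]), 'tau': array([ 4.15376944e-04, -3.73137689e+01,  2.53009772e+01,  1.08081358e-02,
        3.01683338e-05, -4.38406815e-06]), 'eef_pos': array([ 0.15650625, -0.47420413,  0.19142374]), 'orientation': array([-1.79894083e+02,  5.71367591e-04,  1.82647600e+01]), 'wrist_force': array([-0.13494292, -0.16401254, -0.42853816]), 'wrist_torque': array([ 0.02128388, -0.03433894, -0.01010837]), 'grasp_force': 0.0, 'grip_width': 0.0852268502268527}
```

View pics/top0.png

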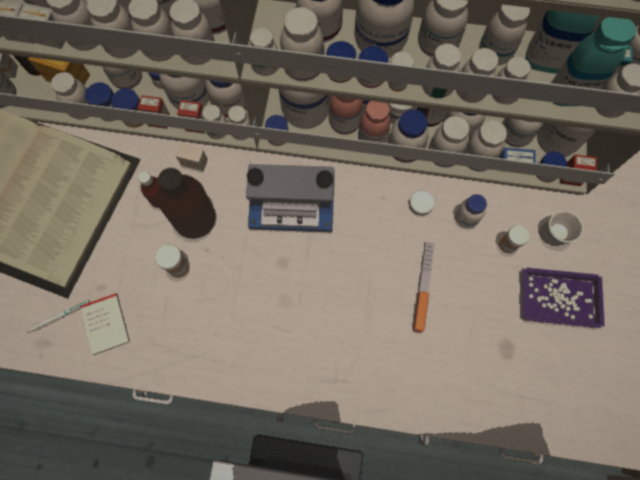

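View pics/scene0.png

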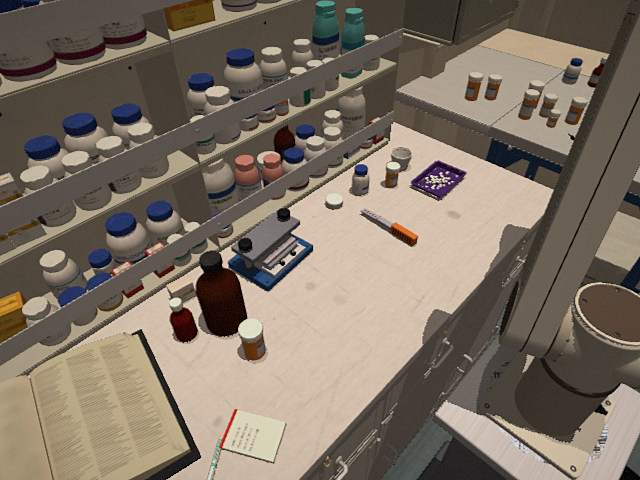

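The top view shows the gauge handle at about (421,311) with its tip near (428,243). The press is at about (290,200), with its ledge facing the robot. Both views agree on the layout.

Run:
```python
from h import *
f=manip.grab_frame("top");im=f["img"];h=cv2.cvtColor(im,cv2.COLOR_BGR2HSV)
def big(m,x0,y0,x1,y1):
    z=np.zeros_like(m);z[y0:y1,x0:x1]=m[y0:y1,x0:x1];return z
o=big(cv2.inRange(h,(3,140,90),(18,255,255)),390,220,460,350)
r=cv2.minAreaRect(cv2.findNonZero(o));print("orange",r)
for p in cv2.boxPoints(r):print(plane(f,*p,.03)[:2])
print("c",plane(f,*r[0],.03))
b=big(cv2.inRange(h,(100,110,40),(125,255,255)),235,150,350,245)
r=cv2.minAreaRect(cv2.findNonZero(b));print("blue",r)
for p in cv2.boxPoints(r):print(p,plane(f,*p,.015)[:2])
print("tip~",plane(f,428.5,243,.012))
for n,p in dict(vial=(475,205),tin=(422,203)).items():print(n,plane(f,*p,.03))
a=cv2.resize(im[150:245,235:350],None,fx=5,fy=5,interpolation=cv2.INTER_CUBIC)
c=cv2.resize(im[235:340,395:450],None,fx=4,fy=4,interpolation=cv2.INTER_CUBIC)
k=np.zeros((475,795,3),np.uint8);k[:,:575]=a;k[:420,575:]=c
cv2.imwrite("pics/c1.png",k)
```

```text
orange ((420.8550109863281, 311.1114807128906), (9.571098327636719, 38.71553039550781), 7.4314093589782715)
[ 0.44528735 -0.18904853]
[ 0.52347545 -0.19139504]
[ 0.5237976  -0.21044488]
[ 0.44566629 -0.20769393]
c [ 0.48413527 -0.19963572  0.03      ]
blue ((289.7279357910156, 217.40780639648438), (81.05236053466797, 19.0206241607666), 1.6135388612747192)
[248.95003 225.77322] [0.61462492 0.17527702]
[249.48561 206.76013] [0.65725353 0.18233388]
[330.50586 209.04239] [0.67788147 0.00974853]
[329.97028 228.05548] [0.63512642 0.00465047]
tip~ [ 0.63409752 -0.20461368  0.012     ]
vial [ 0.72645157 -0.29112106  0.03      ]
tin [ 0.71438782 -0.18022303  0.03      ]
```

View pics/c1.png

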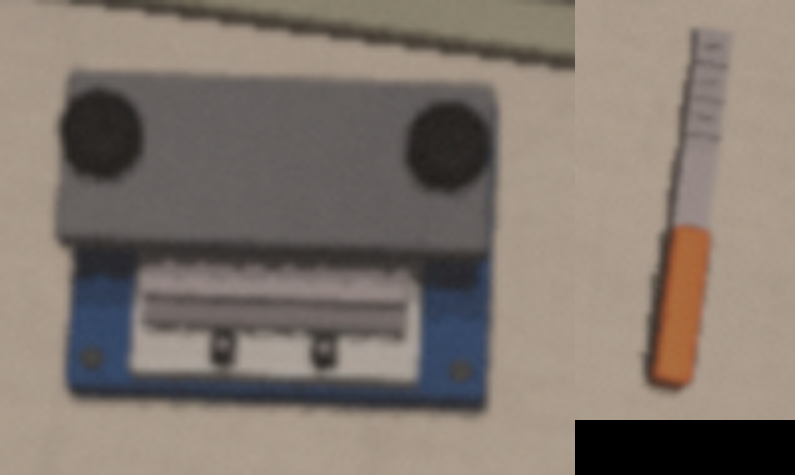

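The crop shows the two guide cheeks at full-frame (279.4,220) and (299.6,220), with the gauge tip pointing up the image. I'll turn to the gauge yaw first, then work out the shift.

```bash
cat >> h.py <<'E'
from scipy.spatial.transform import Rotation as Ro
def shift(target,yaw=None):
    s=manip.read_state();R=Ro.from_euler('xyz',s["orientation"],degrees=True)
    print("pos",s["eef_pos"].round(4),s["orientation"].round(2),"F",s["wrist_force"].round(2),"t",round(s["clock"],2),"j",s["joint_positions"].round(0))
    print("full-scale tool shift",(R.inv().apply(np.array(target)-s["eef_pos"])/.04).round(3))
    if yaw is not None:print("turn",((R.inv()*Ro.from_euler('xyz',[180,0,yaw],degrees=True)).as_rotvec()/.1).round(3))
E
python3 -m crank '[[[0,0,0.877,0,0,0,50],[0,0,0.877,0,0,0,50],[0,0,0.877,0,0,0,50],[0,0,0.877,0,0,0,50],[0,0,0,0,0,0,50]]]'
python3 - <<'E'
from h import *
shift([.484,-.1996,.13],-1.8)
f=manip.grab_frame("top")
a,b=plane(f,279.4,220,.045),plane(f,299.6,220.2,.045);print("cheeks",a,b,np.linalg.norm(a-b),(a+b)/2,np.degrees(np.arctan2(*(a-b)[[0,1]])))
# lower platen front edge, crop px (131,373)-(418,383), z=.035
a,b=plane(f,235+131/5,150+374/5,.035),plane(f,235+418/5,150+382/5,.035);print("platen",a,b,np.linalg.norm(a-b),(a+b)/2,np.degrees(np.arctan2(-(a-b)[0],(a-b)[1])))
E
```

```text
clock: 0.57
eef_pos: [0.1566, -0.4745, 0.1918]
orientation: [-180.0, 0.0, -1.9]
wrist_force: [0.6, 0.0, 0.1]
grip_width: 0.0499
grasp_force: 0.0
pos [ 0.1566 -0.4745  0.1918] [-1.7995e+02  2.0000e-02 -1.9100e+00] F [0.62 0.02 0.06] t 0.57 j [-72.  14.   0.  77.  -0. 110.]
full-scale tool shift [ 7.951 -7.141  1.549]
turn [-0.008  0.003 -0.02 ]
cheeks [0.62665946 0.10951115 0.045     ] [0.63244034 0.06811385 0.045     ] 0.041798981940669964 [0.6295499 0.0888125 0.045    ] -7.9495998981198035
platen [0.61401651 0.1465493  0.035     ] [0.6283157  0.02781123 0.035     ] 0.11959597187021555 [0.6211661  0.08718026 0.035     ] 6.8668528713038475
```

```bash
python3 -m crank '[[[0,0,0,0.66,-0.595,0.129,50],[0,0,0,0.66,-0.595,0.129,50],[0,0,0,0.66,-0.595,0.129,50],[0,0,0,0.66,-0.595,0.129,50],[0,0,0,0.66,-0.595,0.129,50],[0,0,0,0.66,-0.595,0.129,50],[0,0,0,0.66,-0.595,0.129,50],[0,0,0,0.66,-0.595,0.129,50],[0,0,0,0.66,-0.595,0.129,50],[0,0,0,0.66,-0.595,0.129,50],[0,0,0,0.66,-0.595,0.129,50],[0,0,0,0.66,-0.595,0.129,50]]]'
python3 -m crank '[[[0,0,0,0,0,0,50],[0,0,0,0,0,0,50]]]'
python3 - <<'E'
from h import *
shift([.484,-.1996,.003],-1.8)
f=manip.grab_frame("wrist");im=f["img"];h=cv2.cvtColor(im,cv2.COLOR_BGR2HSV)
cv2.imwrite("pics/w1.png",im)
def fray(u,v):
    x,y=(u-f["cx"])/f["fx"],(v-f["cy"])/f["fy"];t=np.hypot(x,y);R=np.array(f["R"])
    d=R.T@np.array([x/t*np.sin(t),y/t*np.sin(t),np.cos(t)]);return -R.T@np.array(f["t"]),d
o=cv2.inRange(h,(3,150,90),(18,255,255));n,l,s,c=cv2.connectedComponentsWithStats(o)
for i in range(1,n):
    if s[i,4]>400:
        r=cv2.minAreaRect(cv2.findNonZero((l==i).astype(np.uint8)));print(s[i],r)
        for p in cv2.boxPoints(r):
            C,d=fray(*p);print((C+d*(.03-C[2])/d[2]).round(4))
E
```

```text
clock: 1.62
eef_pos: [0.4836, -0.1981, 0.13]
orientation: [180.0, 0.0, -1.7]
wrist_force: [-0.1, -1.0, 0.6]
grip_width: 0.0501
grasp_force: 0.0
clock: 1.78
eef_pos: [0.4832, -0.1979, 0.1294]
orientation: [-180.0, 0.1, -1.5]
wrist_force: [-0.5, -0.1, 0.3]
grip_width: 0.0501
grasp_force: 0.0
pos [ 0.4832 -0.1979  0.1294] [-1.7998e+02  9.0000e-02 -1.5100e+00] F [-0.52 -0.13  0.33] t 1.78 j [-22.  18.  -3.  69.  -0. 159.]
full-scale tool shift [0.027 0.042 3.161]
turn [-0.003  0.015  0.051]
[311 169  24  35 745] ((322.5, 186.0), (34.0, 23.0), 90.0)
[ 0.5265 -0.1917  0.03  ]
[ 0.5261 -0.2092  0.03  ]
[ 0.4995 -0.2088  0.03  ]
[ 0.4999 -0.1909  0.03  ]
[ 310  206   25   59 1311] ((322.0, 235.0), (58.0, 24.0), 90.0)
[ 0.4975 -0.19    0.03  ]
[ 0.4971 -0.2087  0.03  ]
[ 0.4485 -0.208   0.03  ]
[ 0.449  -0.1884  0.03  ]
```

View pics/w1.png

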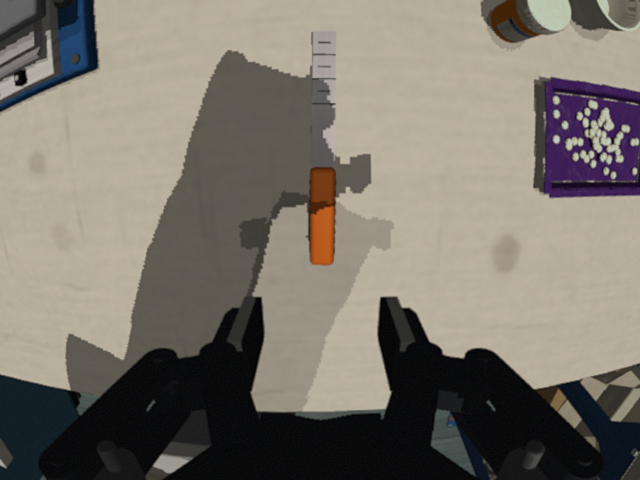

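The wrist view shows the handle at (322,216), midway between the fingers and in line with the tool, so I descend.

```bash
python3 -m crank '[[[0,0,0,0.07,0.03,0.5,50],[0,0,0,0,0,0.5,50],[0,0,0,0,0,0.5,50],[0,0,0,0,0,0.5,50],[0,0,0,0,0,0.5,50],[0,0,0,0,0,0.3,50],[0,0,0,0,0,0.2,50],[0,0,0,0,0,0.15,50],[0,0,0,0,0,0,50],[0,0,0,0,0,0,50]]]'
python3 -m crank '[[[0,0,0,0,0,0,30],[0,0,0,0,0,0,10],[0,0,0,0,0,0,10],[0,0,0,0,0,0,10],[0,0,0,0,0,0,10],[0,0,0,0,0,0,10],[0,0,0,0,0,0,10],[0,0,0,0,0,0,10]]]'
python3 - <<'E'
from h import *
shift([.484,-.1996,.11])
E
```

```text
clock: 2.67
eef_pos: [0.4853, -0.2014, 0.0048]
orientation: [180.0, -0.0, -1.9]
wrist_force: [1.2, -1.3, 0.2]
grip_width: 0.0501
grasp_force: 0.0
clock: 3.33
eef_pos: [0.4853, -0.2007, 0.0043]
orientation: [-180.0, 0.0, -1.8]
wrist_force: [-0.5, 0.4, -0.7]
grip_width: 0.0099
grasp_force: 0.0
pos [ 0.4853 -0.2007  0.0043] [-180.      0.     -1.82] F [-0.49  0.42 -0.71] t 3.33 j [-22.  26. -13.  52.   0. 159.]
full-scale tool shift [-0.033 -0.027 -2.643]
```

The fingers closed to 10 mm with no force, so something is wrong. I'll look.

Run:
```python
from h import *
a=manip.grab_frame("wrist")["img"];b=manip.grab_frame("top")["img"]
k=np.zeros((480,800,3),np.uint8);k[:,:500]=a[:,70:570];k[:,500:]=cv2.resize(b[220:350,380:460],(300,480))
cv2.imwrite("pics/w2.png",k)
```

```text
(no output)
```

View pics/w2.png

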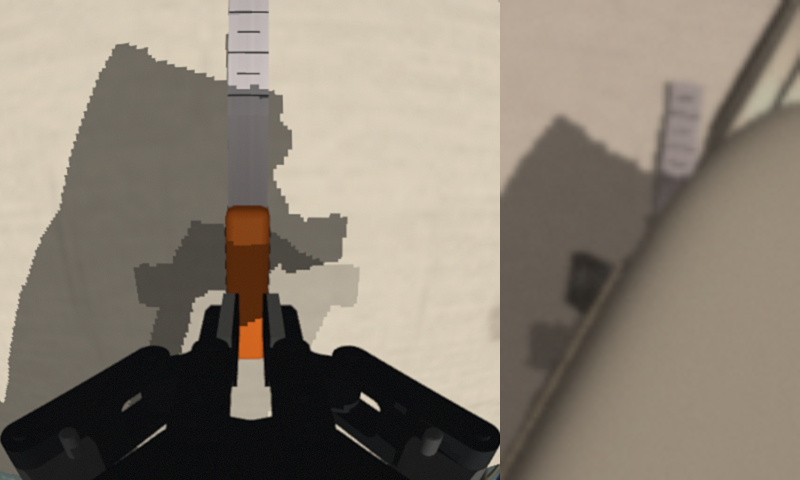

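In the wrist view the fingertips, at about (310,295) and (342,295) in the full frame, overlay the handle instead of straddling it. I'll check where the tool axis projects and compare it with the measured height.

Run:
```python
from h import *
f=manip.grab_frame("wrist");s=manip.read_state();R=np.array(f["R"]);t=np.array(f["t"])
print("cam",-R.T@t,"opt axis",R[2],f["fx"],f["cx"],f["cy"])
def fp(X):
    p=R@X+t;th=np.arctan2(np.hypot(p[0],p[1]),p[2]);k=th/np.hypot(p[0],p[1]);return np.round([f["cx"]+f["fx"]*k*p[0],f["cy"]+f["fy"]*k*p[1]],0)
e=s["eef_pos"]
for dz in(-.005,0,.01,.019,.03,.045,.06):print(dz,[fp(e+[dx,dy,dz]) for dx in(-.011,0,.011) for dy in(.005,-.005)])
for X in([.525,-.19,.03],[.525,-.21,.03],[.525,-.19,.0],[.525,-.21,.0]):print(X,fp(np.array(X)))
im=f["img"];h=cv2.cvtColor(im,cv2.COLOR_BGR2HSV);o=cv2.inRange(h,(3,150,60),(18,255,255));
for v in(215,230,250,290,310,340):
    x=np.flatnonzero(o[v]);print(v,x.min() if len(x) else 0,x.max() if len(x) else 0)
```

```text
cam [ 0.56466358 -0.20338904  0.18698889] opt axis [-0.31149847  0.01045412 -0.95018915] 371.64829954431775 320.4796399184559 239.4142138972325
-0.005 [array([312., 289.]), array([330., 288.]), array([311., 271.]), array([330., 270.]), array([310., 252.]), array([329., 251.])]
0 [array([312., 293.]), array([330., 292.]), array([311., 274.]), array([330., 274.]), array([310., 255.]), array([329., 255.])]
0.01 [array([311., 301.]), array([331., 301.]), array([311., 282.]), array([330., 282.]), array([310., 262.]), array([330., 262.])]
0.019 [array([311., 310.]), array([331., 309.]), array([310., 290.]), array([331., 289.]), array([309., 269.]), array([330., 269.])]
0.03 [array([311., 321.]), array([332., 320.]), array([310., 300.]), array([331., 300.]), array([308., 279.]), array([331., 278.])]
0.045 [array([310., 338.]), array([332., 337.]), array([309., 316.]), array([332., 316.]), array([307., 293.]), array([332., 293.])]
0.06 [array([309., 358.]), array([333., 357.]), array([307., 336.]), array([333., 335.]), array([306., 311.]), array([333., 310.])]
[0.525, -0.19, 0.03] [293. 215.]
[0.525, -0.21, 0.03] [339. 213.]
[0.525, -0.19, 0.0] [297. 200.]
[0.525, -0.21, 0.0] [336. 199.]
215 296 338
230 296 339
250 296 338
290 297 337
310 309 332
340 308 332
```

Run:
```python
from h import *
f=manip.grab_frame("scene");e=manip.read_state()["eef_pos"]
print(manip.hold_point_z, [np.round(proj(f,e+[0,0,d])) for d in(0,.02,.045,.1)])
im=f["img"];u,v=map(int,proj(f,e))
cv2.imwrite("pics/s2.png",cv2.resize(im[v-70:v+40,u-70:u+70],None,fx=5,fy=5,interpolation=cv2.INTER_CUBIC));print(u-70,v-70)
```

```text
0.0187 [array([404., 236.]), array([405., 231.]), array([406., 224.]), array([408., 208.])]
333 166
```

View pics/s2.png

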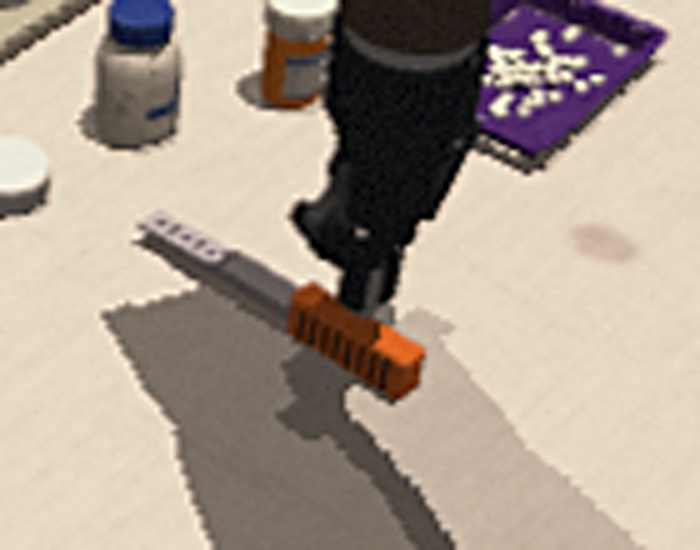

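The scene crop shows the fingertip at full-frame (406,228). That is about 30 mm above the reported TCP and just over the handle, so the real fingertips sit higher than the reading says. I'll open and go down in small steps, watching the force.

```bash
python3 -m crank '[[[0,0,0,0,0,0,50],[0,0,0,0,0,0,50],[0,0,0,0,0,0,50],[0,0,0,0,0,0,50],[0,0,0,0,0,0.1,50],[0,0,0,0,0,0.1,50],[0,0,0,0,0,0.1,50],[0,0,0,0,0,0.1,50],[0,0,0,0,0,0.1,50],[0,0,0,0,0,0,50]]]'
python3 - <<'E'
from h import *
f=manip.grab_frame("scene");e=manip.read_state()["eef_pos"];im=f["img"]
g=manip.grab_frame("wrist")["img"]
k=np.zeros((480,800,3),np.uint8);k[:400,:400]=cv2.resize(im[190:270,364:444],(400,400),interpolation=cv2.INTER_CUBIC);k[:,400:]=g[:,120:520];cv2.imwrite("pics/s3.png",k)
E
```

```text
clock: 4.37
eef_pos: [0.4844, -0.2004, -0.0169]
orientation: [-180.0, 0.1, -1.8]
wrist_force: [1.1, -0.5, 0.1]
grip_width: 0.0502
grasp_force: 0.0
```

View pics/s3.png

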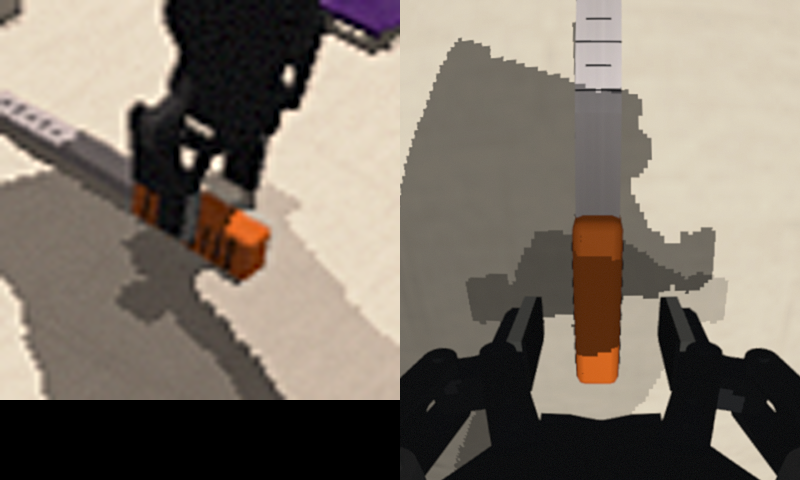

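The fingers now straddle the handle. Front tip corners are at wrist full-frame (261,297) and (379,297), and their 50 mm spacing gives me depth, so I'll compute the true tip position.

```bash
cat >> h.py <<'E'
def fray(f,u,v):
    x,y=(u-f["cx"])/f["fx"],(v-f["cy"])/f["fy"];t=np.hypot(x,y);R=np.array(f["R"])
    return -R.T@np.array(f["t"]),R.T@np.array([x/t*np.sin(t),y/t*np.sin(t),np.cos(t)])
E
python3 - <<'E'
from h import *
f=manip.grab_frame("wrist");c,a=fray(f,261,297);_,b=fray(f,379,297)
k=.050/np.linalg.norm(a-b);print(c,c+k*a,c+k*b)
s=manip.grab_frame("scene")
for z in(-.01,0,.01,.02,.03):print(z,np.round(proj(s,[.484,-.175,z]),1))
o=cv2.inRange(cv2.cvtColor(f["img"],cv2.COLOR_BGR2HSV),(3,150,60),(18,255,255));x,y,w,h=cv2.boundingRect(o[150:,290:350]);print(x+290,y+150,w,h)
for v in(y+150,y+150+h):
    C,d=fray(f,317,v);print("handle end",C+d*(.03-C[2])/d[2])
C,d=fray(f,x+290,y+200);D=fray(f,x+290+w,y+200)[1];print("width@.03",np.linalg.norm(d*(.03-C[2])/d[2]-D*(.03-C[2])/D[2]))
E
```

```text
[ 0.56451224 -0.20335786  0.16659357] [ 0.49379554 -0.17579233  0.0271322 ] [ 0.49221468 -0.22576721  0.02701898]
-0.01 [397.9 244.9]
0 [398.3 242.3]
0.01 [398.7 239.6]
0.02 [399.1 236.9]
0.03 [399.5 234.2]
292 216 51 168
handle end [ 0.52902358 -0.20078573  0.03      ]
handle end [ 0.4480045  -0.19794165  0.03      ]
width@.03 0.020276201498889118
```

```bash
python3 -m crank '[[[0,0,0,0.15,-0.03,0.1,50],[0,0,0,0,0,0.1,50],[0,0,0,0,0,0.1,50],[0,0,0,0,0,0.05,50],[0,0,0,0,0,0,50]]]'
python3 -m crank '[[[0,0,0,0,0,0,30],[0,0,0,0,0,0,10],[0,0,0,0,0,0,10],[0,0,0,0,0,0,10],[0,0,0,0,0,0,10],[0,0,0,0,0,0,10],[0,0,0,0,0,0,10],[0,0,0,0,0,0,10]]]'
```

```text
clock: 4.98
eef_pos: [0.4905, -0.1994, -0.0306]
orientation: [-180.0, 0.1, -1.8]
wrist_force: [-0.6, 0.6, -0.0]
grip_width: 0.0502
grasp_force: 0.0
clock: 5.65
eef_pos: [0.4915, -0.1999, -0.0294]
orientation: [180.0, -0.0, -1.8]
wrist_force: [-0.7, -0.3, 2.9]
grip_width: 0.0186
grasp_force: 60.2
```

The handle is held: 60 N grip, 18.6 mm width. Lift and turn to the press yaw.

```bash
python3 -m crank '[[[0,0,0,0,0,-0.2,10],[0,0,0,0,0,-0.4,10],[0,0,0,0,0,-0.5,10],[0,0,0,0,0,-0.5,10],[0,0,0,0,0,-0.4,10],[0,0,-0.5,0,0,0,10],[0,0,-0.5,0,0,0,10],[0,0,-0.5,0,0,0,10],[0,0,0,0,0,0,10],[0,0,0,0,0,0,10]]]'
python3 - <<'E'
from h import *
shift([.461,.067,.0506],6.87)
E
```

```text
clock: 6.48
eef_pos: [0.4909, -0.1996, 0.0502]
orientation: [-180.0, 0.0, 6.7]
wrist_force: [-0.1, -0.1, -1.3]
grip_width: 0.0186
grasp_force: 59.7
pos [ 0.4909 -0.1996  0.0502] [-1.7998e+02  4.0000e-02  6.6900e+00] F [-0.1  -0.05 -1.28] t 6.48 j [-22.  23.  -9.  58.   0. 151.]
full-scale tool shift [ 0.033 -6.707 -0.007]
turn [-0.004  0.006 -0.032]
```

```bash
python3 -m crank '[[[0,0,0,0,-0.3,0,10],[0,0,0,0,-0.6,0,10],[0,0,0,0,-0.7,0,10],[0,0,0,0,-0.7,0,10],[0,0,0,0,-0.7,0,10],[0,0,0,0,-0.7,0,10],[0,0,0,0,-0.7,0,10],[0,0,0,0,-0.7,0,10],[0,0,0,0,-0.7,0,10],[0,0,0,0.03,-0.6,0,10],[0,0,-0.03,0,-0.3,0,10],[0,0,0,0,0,0,10]]]'
python3 -m crank '[[[0,0,0,0,0,0,10],[0,0,0,0,0,0,10]]]'
python3 - <<'E'
from h import *
shift([.461,.067,0.0],6.87)
a=manip.grab_frame("wrist")["img"];b=manip.grab_frame("top")["img"]
k=np.zeros((500,800,3),np.uint8);k[:480,:400]=a[:,120:520];k[:400,400:]=cv2.resize(b[180:280,235:335],(400,400),interpolation=cv2.INTER_CUBIC);cv2.imwrite("pics/p1.png",k)
E
```

```text
clock: 7.48
eef_pos: [0.4608, 0.063, 0.0502]
orientation: [-179.7, 0.0, 7.6]
wrist_force: [-0.2, -0.4, -1.4]
grip_width: 0.0185
grasp_force: 59.7
clock: 7.65
eef_pos: [0.4615, 0.0604, 0.0502]
orientation: [-179.8, 0.0, 7.3]
wrist_force: [0.2, -0.4, -1.5]
grip_width: 0.0187
grasp_force: 59.7
pos [0.4615 0.0604 0.0502] [-1.7976e+02  2.0000e-02  7.2800e+00] F [ 0.2  -0.37 -1.52] t 7.65 j [  7.  17. -19.  55.   0. 180.]
full-scale tool shift [ 0.01  -0.161  1.257]
turn [-0.042  0.003  0.071]
```

View pics/p1.png

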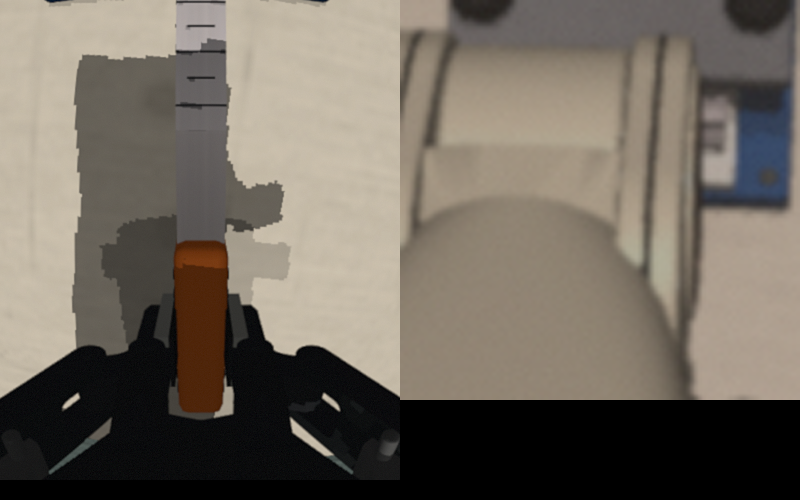

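The wrist view shows the gauge level and central, with the tip ahead at the top of the frame. Joint 6 is at its 180° limit though, so this grasp can't reach the press yaw. I'll set the gauge down in the clear, half-turn the gripper and regrasp.

```bash
python3 -m crank '[[[0,0,0.05,-0.3,0.12,0,10],[0,0,0,-0.3,0.12,0,10],[0,0,0,-0.3,0.12,0.2,10],[0,0,0,-0.3,0.12,0.4,10],[0,0,0,0,0,0.4,10],[0,0,0,0,0,0.4,10],[0,0,0,0,0,0.3,10],[0,0,0,0,0,0.14,10],[0,0,0,0,0,0.05,10],[0,0,0,0,0,0,10],[0,0,0,0,0,0,10]]]'
python3 - <<'E'
from h import *
shift([.41,.045,-.029],6.87)
E
```

```text
clock: 8.67
eef_pos: [0.417, 0.0361, -0.0249]
orientation: [-179.7, -0.0, 7.0]
wrist_force: [-1.2, 0.2, -2.4]
grip_width: 0.0188
grasp_force: 59.7
pos [ 0.417   0.0361 -0.0249] [-1.7974e+02 -5.0000e-02  7.0300e+00] F [-1.21  0.21 -2.35] t 8.67 j [  5.  18. -31.  41.   0. 178.]
full-scale tool shift [-0.146 -0.241  0.103]
turn [-0.045 -0.008  0.027]
```

```bash
python3 -m crank '[[[-0.04,0,0,0,0,0.05,10],[0,0,0,0,0,0.05,10],[0,0,0,0,0,0,10],[0,0,0,0,0,0,10]]]'
python3 -m crank '[[[0,0,0,0,0,0,30],[0,0,0,0,0,0,50],[0,0,0,0,0,0,50],[0,0,0,0,0,0,50],[0,0,0,0,0,-0.2,50],[0,0,0,0,0,-0.4,50],[0,0,0,0,0,-0.4,50],[0,0,0,0,0,-0.3,50],[0,0,-0.5,0,0,0,50],[0,0,-1,0,0,0,50],[0,0,-1,0,0,0,50],[0,0,-1,0,0,0,50]]]'
python3 -m crank '[[[0,0,-1,0,0,0,50],[0,0,-1,0,0,0,50],[0,0,-1,0,0,0,50],[0,0,-1,0,0,0,50],[0,0,-1,0,0,0,50],[0,0,-1,0,0,0,50],[0,0,-1,0,0,0,50],[0,0,-1,0,0,0,50],[0,0,-1,0,0,0,50],[0,0,-1,0,0,0,50],[0,0,-1,0,0,0,50],[0,0,-1,0,0,0,50]]]'
python3 -m crank '[[[0,0,-1,0,0,0,50],[0,0,-1,0,0,0,50],[0,0,-1,0,0,0,50],[0,0,-1,0,0,0,50],[0,0,-1,0,0,0,50],[0,0,-1,0,0,0,50],[0,0,-1,0,0,0,50],[0,0,-1,0,0,0,50],[0,0,-1,0,0,0,50],[0,0,-1,0,0,0,50],[0,0,-1,0,0,0,50],[0,0,-1,0,0,0,50]]]'
python3 -m crank '[[[0,0,-1,0,0,0,50],[0,0,-1,0,0,0,50],[0,0,-1,0,0,0,50],[0,0,-0.9,0,0,0,50],[0,0,0,0,0,0,50],[0,0,0,0,0,0,50]]]'
python3 - <<'E'
from h import *
f=manip.grab_frame("wrist");cv2.imwrite("pics/w5.png",f["img"])
o=cv2.inRange(cv2.cvtColor(f["img"],cv2.COLOR_BGR2HSV),(3,150,60),(18,255,255));n,l,s,c=cv2.connectedComponentsWithStats(o)
print([q for q in s[1:].tolist() if q[4]>300])
r=cv2.minAreaRect(cv2.findNonZero(o[150:400,270:370]));print(r)
for p in cv2.boxPoints(r)+[270,150]:
    C,d=fray(f,*p);print((C+d*(.03-C[2])/d[2]).round(4))
shift([.417,.0361,-.028],187)
E
```

```text
clock: 9.0
eef_pos: [0.4164, 0.0365, -0.0293]
orientation: [-180.0, -0.0, 7.1]
wrist_force: [0.2, -0.6, -1.4]
grip_width: 0.0189
grasp_force: 59.7
clock: 10.0
eef_pos: [0.4167, 0.0363, 0.0234]
orientation: [-180.0, -0.1, 27.4]
wrist_force: [0.5, -0.1, -1.1]
grip_width: 0.0501
grasp_force: 0.0
clock: 11.0
eef_pos: [0.4165, 0.0363, 0.0232]
orientation: [180.0, -0.0, 96.2]
wrist_force: [-0.0, -0.6, -0.1]
grip_width: 0.0502
grasp_force: 0.0
clock: 12.0
eef_pos: [0.4165, 0.0363, 0.0232]
orientation: [180.0, 0.0, 164.9]
wrist_force: [0.6, 0.5, -0.7]
grip_width: 0.0505
grasp_force: 0.0
clock: 12.5
eef_pos: [0.4166, 0.0363, 0.0231]
orientation: [180.0, 0.0, -173.1]
wrist_force: [-0.5, 0.5, -0.8]
grip_width: 0.0498
grasp_force: 0.0
[[301, 189, 40, 148, 5404], [584, 362, 36, 38, 350], [612, 397, 28, 44, 546]]
((50.5, 112.5), (147.0, 39.0), 90.0)
[0.3695 0.0214 0.03  ]
[0.3673 0.04   0.03  ]
[0.4489 0.0514 0.03  ]
[0.4515 0.0298 0.03  ]
pos [0.4165 0.0363 0.023 ] [ 1.7997e+02  3.0000e-02 -1.7314e+02] F [-0.28  1.29 -0.19] t 12.55 j [  5.  14. -27.  49.   0.  -2.]
full-scale tool shift [-0.01  -0.008  1.275]
turn [ 0.006  0.005 -0.024]
```

View pics/w5.png

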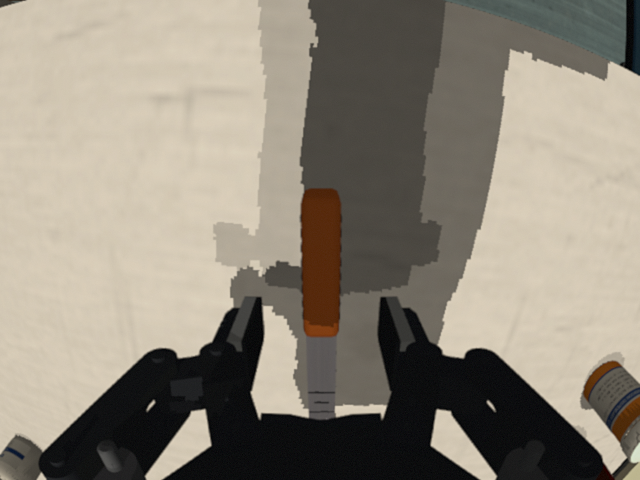

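The wrist view shows the handle at (321,263), central and aligned with the half-turned gripper. I'll descend with a 4 mm shift toward the handle centre and grip.

```bash
python3 -m crank '[[[0,0,0,0.1,0,0.3,50],[0,0,0,0,0,0.3,50],[0,0,0,0,0,0.3,50],[0,0,0,0,0,0.2,50],[0,0,0,0,0,0.15,50],[0,0,0,0,0,0.03,50],[0,0,0,0,0,0,50],[0,0,0,0,0,0,50]]]'
python3 -m crank '[[[0,0,0,0,0,0,30],[0,0,0,0,0,0,10],[0,0,0,0,0,0,10],[0,0,0,0,0,0,10],[0,0,0,0,0,0,10],[0,0,0,0,0,0,10],[0,0,0,0,0,0,10]]]'
python3 -m crank '[[[0,0,0,0,0,-0.2,10],[0,0,0,0,0,-0.3,10],[0,0,0,0,0,-0.3,10],[0,0,0,0,0,-0.2,10],[0,0,0,0,0,0,10],[0,0,0,0,0,0,10],[0,0,0,0,0,0,10]]]'
python3 - <<'E'
from h import *
shift([.4594,.0677,.0124],186.87)
E
```

```text
clock: 13.22
eef_pos: [0.4128, 0.0359, -0.0283]
orientation: [180.0, 0.0, -173.0]
wrist_force: [-0.7, -0.3, 0.2]
grip_width: 0.0502
grasp_force: 0.0
clock: 13.8
eef_pos: [0.413, 0.0359, -0.0279]
orientation: [180.0, 0.1, -173.0]
wrist_force: [-0.7, 0.5, 5.6]
grip_width: 0.0186
grasp_force: 59.5
clock: 14.38
eef_pos: [0.4119, 0.0358, 0.011]
orientation: [180.0, -0.0, -173.0]
wrist_force: [-0.6, 0.9, -1.6]
grip_width: 0.0188
grasp_force: 58.7
pos [0.4119 0.0358 0.011 ] [ 1.7997e+02 -4.0000e-02 -1.7302e+02] F [-0.64  0.86 -1.63] t 14.38 j [  5.  15. -29.  47.   0.  -2.]
full-scale tool shift [-1.276  0.648 -0.035]
turn [ 0.006 -0.008  0.02 ]
```

```bash
python3 -m crank '[[[0,0,0,-0.15,0.08,0,10],[0,0,0,-0.25,0.13,0,10],[0,0,0,-0.25,0.13,0,10],[0,0,0,-0.25,0.13,0,10],[0,0,0,-0.25,0.13,0,10],[0,0,0.02,-0.13,0.05,0,10],[0,0,0,0,0,0,10],[0,0,0,0,0,0,10]]]'
python3 - <<'E'
from h import *
shift([.4594,.0677,.0124],186.87)
f=manip.grab_frame("scene");im=f["img"]
e=manip.read_state();x=np.array([np.cos(np.radians(6.87)),np.sin(np.radians(6.87)),0]);y=np.array([-x[1],x[0],0])
m=np.array([.648,.0904,.035]);g=e["eef_pos"]+[0,0,.0429]
T=g+.15*x-[0,0,.005]
P={"mouth":m,"chL":m-.018*x+.016*y+[0,0,.01],"chR":m-.018*x-.016*y+[0,0,.01],"tip":T,"tL":T+.009*y,"tR":T-.009*y}
u0,v0=[int(q) for q in proj(f,m)];u0-=55;v0-=45
K=7;k=cv2.resize(im[v0:v0+85,u0:u0+110],None,fx=K,fy=K,interpolation=cv2.INTER_CUBIC)
for n,X in P.items():
    u,v=proj(f,X);print(n,np.round((u,v),1));cv2.circle(k,(int((u-u0+.5)*K),int((v-v0+.5)*K)),3,(0,0,255) if n[0]=="t" else (0,255,0),-1)
cv2.imwrite("pics/s6.png",k);print(u0,v0)
E
```

```text
clock: 15.05
eef_pos: [0.4601, 0.0682, 0.011]
orientation: [180.0, -0.1, -173.1]
wrist_force: [-0.8, -0.4, -2.0]
grip_width: 0.0187
grasp_force: 58.7
pos [0.4601 0.0682 0.011 ] [ 1.7997e+02 -5.0000e-02 -1.7309e+02] F [-0.76 -0.37 -2.  ] t 15.05 j [  8.  20. -21.  49.   0.   1.]
full-scale tool shift [ 0.019 -0.009 -0.035]
turn [ 0.004 -0.009  0.007]
mouth [283.7 255.1]
chL [284.8 259.1]
chR [293.1 251.6]
tip [295.7 258. ]
tL [293.3 260.2]
tR [297.9 255.9]
228 210
```

View pics/s6.png

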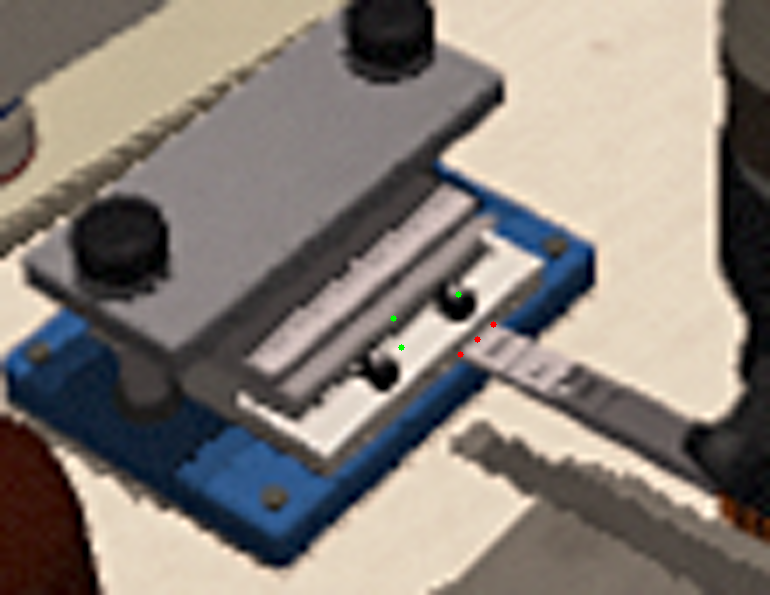

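The scene crop shows the tip at crop (478,337), aimed between the cheeks at (380,362) and (457,295), level and about a millimetre or two right of centre. I'll lower to about 3 mm above the ledge and enter the channel.

```bash
python3 -m crank '[[[0,0,0,0,0.025,0.14,10],[0,0,0,0,0,0.14,10],[0,0,0,0,0,0,10],[0,0,0,-0.1,0,0,10],[0,0,0,-0.1,0,0,10],[0,0,0,-0.1,0,0,10],[0,0,0,-0.1,0,0,10],[0,0,0,0,0,0,10],[0,0,0,0,0,0,10]]]'
python3 -m crank '[[[0,0,0,-0.1,0,0,10],[0,0,0,-0.1,0,0,10],[0,0,0,0,0,0,10],[0,0,0,0,0,0.02,10],[0,0,0,0,0,0.02,10],[0,0,0,0,0,0,10],[0,0,0,0,0,0,10]]]'
```

```text
clock: 15.85
eef_pos: [0.4763, 0.0708, 0.0003]
orientation: [180.0, 0.0, -173.1]
wrist_force: [-0.1, -0.2, -2.0]
grip_width: 0.0189
grasp_force: 58.7
clock: 16.43
eef_pos: [0.4834, 0.0717, -0.0015]
orientation: [180.0, -0.0, -173.1]
wrist_force: [-0.7, 0.3, -1.8]
grip_width: 0.0189
grasp_force: 58.7
```

```bash
python3 -m crank '[[[0,0,0,0,0,0.02,10],[0,0,0,0,0,0.01,10],[0,0,0,0,0,0,10],[0,0,0,0,0,0,10]]]'
python3 -m crank '[[[0,0,0,0,0,0.02,10],[0,0,0,0,0,0,10],[0,0,0,0,0,0,10]]]'
```

```text
clock: 16.77
eef_pos: [0.4837, 0.0717, -0.0026]
orientation: [180.0, -0.0, -173.1]
wrist_force: [-0.4, 1.4, -2.0]
grip_width: 0.0186
grasp_force: 58.7
clock: 17.02
eef_pos: [0.4839, 0.0718, -0.0032]
orientation: [180.0, 0.0, -173.1]
wrist_force: [-0.6, 0.6, -0.3]
grip_width: 0.0184
grasp_force: 58.9
```

```bash
python3 -m crank '[[[0,0,0,0,0,0.01,10],[0,0,0,0,0,0,10],[0,0,0,0,0,0,10]]]'
python3 -m crank '[[[0,0,0,0,0,0,10]]]'
```

```text
clock: 17.27
eef_pos: [0.4839, 0.0718, -0.0036]
orientation: [180.0, 0.0, -173.1]
wrist_force: [-1.1, 0.6, 0.3]
grip_width: 0.0188
grasp_force: 59.0
clock: 17.35
eef_pos: [0.4839, 0.0718, -0.0036]
orientation: [180.0, 0.0, -173.1]
wrist_force: [0.4, -0.5, 0.8]
grip_width: 0.019
grasp_force: 59.0
```

The blade is resting on the platen with about 2.5 N. I slide it in.

```bash
python3 -m crank '[[[0,0,0,-0.08,0,0,10],[0,0,0,-0.08,0,0,10],[0,0,0,-0.08,0,0,10],[0,0,0,-0.08,0,0,10],[0,0,0,-0.08,0,0,10],[0,0,0,0,0,0,10]]]'
python3 -m crank '[[[0,0,0,-0.08,0,0,10],[0,0,0,-0.08,0,0,10],[0,0,0,-0.08,0,0,10],[0,0,0,-0.08,0,0,10],[0,0,0,-0.08,0,0,10],[0,0,0,0,0,0,10],[0,0,0,0,0,0,10]]]'
```

```text
clock: 17.85
eef_pos: [0.5009, 0.0738, -0.0037]
orientation: [180.0, 0.1, -173.1]
wrist_force: [0.5, 0.4, 1.0]
grip_width: 0.0187
grasp_force: 59.0
clock: 18.43
eef_pos: [0.5167, 0.0757, -0.0036]
orientation: [180.0, 0.1, -173.1]
wrist_force: [0.8, 0.0, 0.4]
grip_width: 0.0183
grasp_force: 59.1
```

```bash
python3 -m crank '[[[0,0,0,-0.05,0,0,10],[0,0,0,-0.05,0,0,10],[0,0,0,0,0,0,10]]]'
python3 -m crank '[[[0,0,0,-0.05,0,0,10],[0,0,0,-0.05,0,0,10],[0,0,0,0,0,0,10]]]'
python3 -m crank '[[[0,0,0,-0.05,0,0,10],[0,0,0,0,0,0,10]]]'
python3 -m crank '[[[0,0,0,-0.05,0,0,10],[0,0,0,0,0,0,10]]]'
```

```text
clock: 18.68
eef_pos: [0.5195, 0.0761, -0.0037]
orientation: [180.0, -0.0, -173.1]
wrist_force: [-1.3, -0.3, 3.1]
grip_width: 0.0189
grasp_force: 59.3
clock: 18.93
eef_pos: [0.5239, 0.0766, -0.0037]
orientation: [180.0, 0.0, -173.1]
wrist_force: [-1.3, -0.6, 2.5]
grip_width: 0.0187
grasp_force: 59.3
clock: 19.1
eef_pos: [0.5258, 0.0768, -0.0037]
orientation: [180.0, 0.0, -173.1]
wrist_force: [-1.8, -0.5, 3.0]
grip_width: 0.0187
grasp_force: 59.3
clock: 19.27
eef_pos: [0.5278, 0.077, -0.0037]
orientation: [180.0, 0.0, -173.1]
wrist_force: [-1.7, -0.4, 2.6]
grip_width: 0.0189
grasp_force: 59.3
```

```bash
for i in 1; do :; done
python3 -m crank '[[[0,0,0,-0.05,0,0,10],[0,0,0,0,0,0,10]]]'
python3 -m crank '[[[0,0,0,-0.05,0,0,10],[0,0,0,0,0,0,10]]]'
```

```text
clock: 19.43
eef_pos: [0.5298, 0.0773, -0.0037]
orientation: [180.0, 0.0, -173.1]
wrist_force: [-2.4, -0.5, 2.2]
grip_width: 0.0189
grasp_force: 59.3
clock: 19.6
eef_pos: [0.5309, 0.0774, -0.0039]
orientation: [180.0, -0.1, -173.1]
wrist_force: [-4.9, -1.4, 4.8]
grip_width: 0.0187
grasp_force: 59.5
```

```bash
python3 -m crank '[[[0,0,0,-0.04,0,0,10],[0,0,0,0,0,0,10]]]'
python3 -m crank '[[[0,0,0,0,0,0,10]]]'
```

```text
clock: 19.77
eef_pos: [0.5312, 0.0774, -0.004]
orientation: [180.0, -0.2, -173.1]
wrist_force: [-7.5, -1.4, 6.6]
grip_width: 0.0186
grasp_force: 59.8
clock: 19.85
eef_pos: [0.5312, 0.0775, -0.004]
orientation: [180.0, -0.2, -173.1]
wrist_force: [-6.9, -1.3, 7.0]
grip_width: 0.0191
grasp_force: 59.8
```

Drag rose steeply from about 1.7 N to 7 N, so the platen is taking hold. A small extra nudge will show whether the rise has levelled off.

```bash
python3 -m crank '[[[0,0,0,-0.03,0,0,10],[0,0,0,0,0,0,10],[0,0,0,0,0,0,10]]]'
python3 -m crank '[[[0,0,0,0,0,0,10],[0,0,0,0,0,0,10]]]'
```

```text
clock: 20.1
eef_pos: [0.5315, 0.0775, -0.0043]
orientation: [180.0, -0.3, -173.1]
wrist_force: [-8.1, -1.4, 6.3]
grip_width: 0.0187
grasp_force: 59.7
clock: 20.27
eef_pos: [0.5315, 0.0775, -0.0043]
orientation: [180.0, -0.3, -173.1]
wrist_force: [-7.5, -1.3, 6.2]
grip_width: 0.0185
grasp_force: 59.7
```

Drag is levelling at about 7.5 N, but the tool has sagged 0.5 mm and tilted 0.3°, and its downward push inflates the drag. I'll relieve that and re-read.

```bash
python3 - <<'E'
from h import *
shift([.5315,.0775,-.0036],186.87)
E
python3 -m crank '[[[0,0,0,0,0,-0.015,10],[0,0,0,0,0,0,10],[0,0,0,0,0,0,10]]]'
python3 -m crank '[[[0,0,0,0,0,0,10],[0,0,0,0,0,0,10]]]'
```

```text
pos [ 0.5315  0.0775 -0.0043] [ 179.96   -0.28 -173.12] F [-7.52 -1.27  6.23] t 20.27 j [  8.  28. -11.  52.   0.   1.]
full-scale tool shift [-0.001 -0.    -0.018]
turn [ 0.006 -0.049  0.001]
clock: 20.52
eef_pos: [0.5315, 0.0775, -0.004]
orientation: [180.0, -0.3, -173.1]
wrist_force: [-6.6, -1.1, 4.0]
grip_width: 0.0187
grasp_force: 59.6
clock: 20.68
eef_pos: [0.5315, 0.0775, -0.004]
orientation: [180.0, -0.3, -173.1]
wrist_force: [-6.6, -0.7, 4.4]
grip_width: 0.0187
grasp_force: 59.6
```

```bash
python3 -m crank '[[[0,-0.03,0,0,0,-0.01,10],[0,0,0,0,0,0,10],[0,0,0,0,0,0,10]]]'
python3 -m crank '[[[0,0,0,-0.025,0,0,10],[0,0,0,0,0,0,10],[0,0,0,0,0,0,10]]]'
python3 -m crank '[[[0,0,0,0,0,0,10],[0,0,0,0,0,0,10]]]'
```

```text
clock: 20.93
eef_pos: [0.5317, 0.0775, -0.0038]
orientation: [180.0, -0.1, -173.1]
wrist_force: [-6.4, -0.2, 1.7]
grip_width: 0.0189
grasp_force: 59.3
clock: 21.18
eef_pos: [0.5322, 0.0776, -0.0039]
orientation: [180.0, -0.2, -173.1]
wrist_force: [-7.1, -0.1, 3.5]
grip_width: 0.0189
grasp_force: 59.4
clock: 21.35
eef_pos: [0.5322, 0.0776, -0.0039]
orientation: [180.0, -0.2, -173.1]
wrist_force: [-6.7, 0.1, 4.2]
grip_width: 0.0189
grasp_force: 59.4
```

```bash
python3 -m crank '[[[0,-0.02,0,-0.025,0,-0.01,10],[0,0,0,0,0,0,10],[0,0,0,0,0,0,10]]]'
python3 -m crank '[[[0,0,0,0,0,0,10],[0,0,0,0,0,0,10],[0,0,0,0,0,0,10]]]'
```

```text
clock: 21.6
eef_pos: [0.533, 0.0777, -0.0038]
orientation: [180.0, -0.1, -173.1]
wrist_force: [-6.0, -0.0, 2.1]
grip_width: 0.0185
grasp_force: 59.3
clock: 21.85
eef_pos: [0.533, 0.0777, -0.0038]
orientation: [180.0, -0.1, -173.1]
wrist_force: [-6.4, -0.2, 2.5]
grip_width: 0.0184
grasp_force: 59.3
```

The blade now slides under a steady 6.2–6.4 N, about 3 mm past first hold, and the tool is level to 0.1°. That is snug, so I'm handing in.

```bash
python3 -c "
from cell import manip
print(manip.hand_in())"
```

```text
the job is handed in; nothing more can be done
None
```

I handed the job in at about 22 s with the gauge still gripped by its handle, level to about 0.1°, and its blade snug between the platens at about 6 N of drag, roughly 3 mm past first hold; it needed one regrasp, and the verdict was not shown.

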